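# Stack the carrying tray with paint tins on its mate

## Robot

A 6-joint arm with a two-finger parallel gripper is mounted at the origin on the work surface. World frame = base frame: x ahead of the robot, y to its left, z up, the work surface at z = 0. Lengths are in m, angles in rad, forces in N, time in s.
With the tool pointing down it reaches from about 0.25 to 0.725 m from the base axis. Payload 4 kg.
Tool frame: the origin (TCP) lies on the centre line of the jaws, within the pads' length; the fingertips stand 11 mm ahead of it and the grasp point (between the pads) lies 8 mm behind it (bot.nose_length is the distance from the TCP to the fingertips, in m); z points along the fingers, y is the direction in which the jaws open and shut (so a half turn about z gives the same grasp; the last joint's range is limited). The gripper opens to 85 mm and grips with 20 to 120 N. Pads are 22 mm wide; open, the fingers measure 114 mm over their backs; the gripper's body (76 mm by 85 mm) begins 54 mm behind the grasp point. The pads swing forward as they close: fully open they stand 13 mm farther back than shut.
Start: joints at [1.342, 0.241, 0.005, 1.335, 0, 1.571], TCP at [0.113, 0.487, 0.242] pointing down, gripper open.
Joint ranges: [-2.72, 2.72], [-1.05, 1.87], [-1.09, 1.28], [-1.99, 2.15], [-1.42, 1.44], [-3.14, 3.14]. Speed limits (rad/s): [2.79, 2.79, 3.14, 3.14, 3.14, 3.14].

## Interface

Orientations are given as a unit quaternion [x, y, z, w].
In Python, from workcell import bot gives the robot as it stands.
- The arm moves only by the tool play_rows, never from a script. Its argument "plan" is one flat list of numbers, 6 for each row, row after row: the shift along the tool's x, y, z in mm, then the turn, a rotation vector about the tool's x, y, z in rad. A call has 1 to 20 rows; each row shifts and turns the commanded pose from where the row before left it, along the tool's axes as they then stand; what a row does not reach is not made up. A row lasts 1/8 s, in which the tool goes at most 62.5 mm and 10.7 degrees, less where a joint would pass 70% of its speed; a pose out of reach is approached as far as the arm can. A call with a gripper value outside its range is refused whole. "hand" is the opening in per cent of the stroke, from 0 (shut) to 100 (fully open), set as the call begins (left out, the last holds). The fingers move at their own pace and stop on an object; the grip force is fixed at half the most. Time passes only in rows, so rows that do not move let the fingers close. It gives the time, the measured TCP pose, the force and the opening at its end, in the units of the state.
- bot.get_obs(): the state, without advancing time (a new reading comes with each control period).
- bot.camera(name): name is "scene" or "top" or "wrist"; returns a dict with "frame" (400x640x3 uint8, blue, green, red), "range_z" (400x640 float32, m along the optical axis (not along the pixel's ray), 0 where there is no reading), "K" (3x3 intrinsics, pixels), "cam_to_world" (4x4, takes a point from camera to world coordinates). Camera axes: x right, y down, z forward; pixel columns grow to the right and rows downward; lengths in m; the calibration is good to about 2 mm. The wrist camera is an equidistant fisheye: a pixel r from the principal point sees the ray r / f radians off the axis. A picture is of the moment at which its call begins.
- bot.job_done(): hands the job in, once; it reports no verdict.
Trained networks look in the newest picture that a camera, given by its name, has taken for a name from the list of things; names that differ only in an ending like _2 or _b are one class to them, and where a whole thing is asked for, a point or a joint stands for the part that bears it (a point fixed in the world has none). Each returns a list of dicts, best first, with "p" (0 to 1); they miss things now and then, are a little off and sometimes report something else, mostly with a low value. They report only what shows in the picture. A call takes as long as a camera call. They do not tell look-alikes from the thing itself.
- bot.outline_of(query, camera): "mask" (400x640 bool, what is visible of it) and "point" ([row, column] in pixels, amid what is visible of it).
The state is a dict: "clock": time; "joint_pos": joint angles; "joint_vel": joint speeds; "tau": joint torques, N m; "eef_pos": TCP position; "tool_rot": TCP orientation; "ft_force": force on the tool from outside, world axes, zero at the start; "ft_torque": the same for the moment, N m; "grip_width": finger opening in m.
Only numpy, scipy, OpenCV 4.12 (cv2) and the standard library are available. Lean on these libraries where they do the work, as an engineer would, in place of code of your own. Each camera call takes 0.05 s, during which the arm holds its last target.

## Task

Lift the yellow tray with its two paint tins by its handle, carry it level and stack it on the black tray, so that its four corner lugs drop into the sockets and it sits fully home and flush all round; then let go. Its handle is clamped a little off the middle, so feel for the sockets: set it down gently and slide it lightly sideways rather than forcing or dropping it. Leave the black tray where it stands, the tins standing in the yellow tray, and everything else on the bench alone.

Things in the scene. Friction and masses are not known exactly. Their poses are not given: they have to be found in the camera images.
- tray: Yellow plastic stacking tray, loose, about 0.7 kg with its two tins (they vary). 240 mm long (own x), 160 mm wide (own y); origin at the centre of its underside, level with the tips of its corner lugs, z up. Flat bottom at z = 10 mm, inner floor at 14, rim at 85. A carrying handle stands over its middle, lengthwise
- handle_mid (a point): Point midway over the yellow tray, 150 mm above its origin. Near it is the handle's black grip, a level bar along the tray's x, 110 long, 16 wide (y), 16 mm tall, centred at this height but up to 9 mm off to either side along y: its legs, outside the end walls, are clamped somewhere in slots. It stays so, thus fingers closing round this point shift the tray, and its lugs end up that far off
- lug (a point): Middle of the tip of one of the yellow tray's four corner lugs. Each is a square stub 14 x 14 mm, 10 mm tall, under a corner, centred at x = +-105, y = +-65 mm of the tray
- lower: Black plastic stacking tray of the same mould, without handle, loose on the bench, part full, 1.8 kg. 240 mm (own x) by 160 mm (own y), origin at the centre of its underside, z up; rim and corner posts (30 x 30 mm) reach 85 mm, its contents stay over 10 mm lower. With a tray fully home on it, that tray's origin is 75 mm above this one and its flat bottom rests on the rim; either way round fits
- socket (a point): Middle of the mouth of one of the black tray's four square-edged sockets, in the grey tops of its corner posts at x = +-105, y = +-65 mm, 85 mm up. Each is 17 mm (x) by 16 mm (y) and 12 mm deep: 1.5 mm (x) and 1 mm (y) of room on each side of a lug
- tin_a: Small blue paint tin standing loose in the yellow tray, diameter 58 mm, 68 mm tall, about 0.14 kg; origin at the centre of its underside, z up
- tin_b: Small red paint tin standing loose in the yellow tray, same size; origin at the centre of its underside, z up
- spray: Bystander: green bottle with a blue label and a white cap, diameter 64 mm, 170 mm tall, standing; origin at the centre of its underside
- paint_can: Bystander: white paint can with a grey lid, diameter 92 mm, 100 mm tall, standing; origin at the centre of its underside
- tape: Bystander: roll of tape lying flat, diameter 96 mm, 36 mm tall; origin at the centre of its underside
- brush: Bystander: paint brush lying on the bench; origin under its middle
- driver: Bystander: screwdriver lying on the bench; origin under its middle
- woodbox: Bystander: closed wooden box 156 x 116 mm, 77 mm tall; origin at the centre of its underside
- offcut: Bystander: wooden batten 260 x 44 x 28 mm lying flat; origin at the centre of its underside
Mind the look-alikes: they are no part of the job. What is shaped like the tin_b but orange is not meant.

How it is judged:
By the outcome, as a careful person would: the job done as asked, in the order asked, and still so for the second after the job is handed in, with the robot touching nothing.
It also fails if it takes over 56 s, if anything falls off the work surface, if the arm or the gripper's body presses on something with over 40 N, if the wrist force passes 120 N, or if a joint passes its speed limit or range.

## Working session

There is one attempt and no reset: what is moved stays moved. The work goes in short steps, Python scripts to look and compute and a tool call to move; the robot and the scene stay as the last step left them, time stands still between calls to the robot, and variables do not carry over. Pictures are saved under pics/ and viewed, and the job is handed in when it is done.

Besides the shell and the picture viewer there is one more tool, called after "Request:" by a JSON object that holds its "fn" and its "kwargs". play_rows: Moves the arm, as the interface text tells. Its arguments: {"type":"object","properties":{"plan":{"type":"array","items":{"type":"number"}},"hand":{"type":"number"}},"required":["plan"]}

```bash
ls; mkdir -p pics
cat > h.py <<'E'
import numpy as np, cv2
from workcell import bot
def pts(d):
    z=d["range_z"];K=d["K"];v,u=np.mgrid[0:400,0:640]
    P=np.stack([(u-K[0,2])/K[0,0]*z,(v-K[1,2])/K[1,1]*z,z],-1)
    T=d["cam_to_world"];W=P@T[:3,:3].T+T[:3,3]
    W[z<=0]=np.nan
    return W
E
python3 - <<'E'
from h import *
o=bot.get_obs();print({k:np.round(v,3) for k,v in o.items()})
for n in("top","scene"):
    d=bot.camera(n);cv2.imwrite(f"pics/{n}0.png",d["frame"]);np.savez(f"{n}0.npz",**d)
    print(n,d["K"],d["cam_to_world"].round(3))
    for q in("tray","lower","tin_a","tin_b"):
        W=pts(d)
        for r in bot.outline_of(q,n)[:4]:
            m=r["mask"];p=r["point"];print(q,round(r["p"],2),p,np.nanmedian(W[m],0).round(3),m.sum())
E
```

```text
pics
{'clock': np.float64(0.0), 'joint_pos': array([ 1.342,  0.241,  0.004,  1.335, -0.   ,  1.571]), 'joint_vel': array([ 0.001, -0.001, -0.001,  0.   ,  0.   ,  0.001]), 'tau': array([-0.0000e+00, -3.7232e+01,  2.5241e+01,  1.7000e-02, -0.0000e+00,
        0.0000e+00]), 'eef_pos': array([0.113, 0.486, 0.241]), 'tool_rot': array([ 0.114,  0.993, -0.001, -0.   ]), 'ft_force': array([-0.377,  1.113,  0.397]), 'ft_torque': array([-0.008,  0.001,  0.018]), 'grip_width': np.float64(0.085)}
top [[496.8015996    0.         320.67027087]
 [  0.         496.8015996  192.64212622]
 [  0.           0.           1.        ]] [[ 0.007 -0.991  0.137  0.421]
 [-1.    -0.005  0.013 -0.019]
 [-0.013 -0.137 -0.991  1.491]
 [ 0.     0.     0.     1.   ]]
tray 0.87 [212.0, 241.9] [0.561 0.218 0.019] 4831
tray 0.26 [255.5, 184.6] [0.419 0.371 0.033] 571
lower 0.84 [221.1, 386.4] [ 0.538 -0.198  0.052] 5131
tin_a 0.85 [222.7, 292.6] [0.529 0.074 0.067] 342
tin_a 0.71 [142.6, 244.2] [0.768 0.226 0.066] 358
tin_a 0.63 [196.4, 238.0] [0.608 0.241 0.08 ] 234
tin_b 0.85 [222.7, 292.6] [0.529 0.074 0.067] 342

[... 161 characters left out ...]
  409.2162017  195.71423445]
 [  0.           0.           1.        ]] [[ 0.795  0.447 -0.41   1.153]
 [ 0.607 -0.607  0.513 -0.698]
 [-0.02  -0.657 -0.754  1.129]
 [ 0.     0.     0.     1.   ]]
tray 0.69 [167.4, 349.6] [0.558 0.211 0.058] 2614
lower 0.63 [234.8, 273.2] [ 0.545 -0.192  0.056] 4223
tin_a 0.87 [185.8, 322.2] [0.54  0.061 0.055] 327
tin_a 0.73 [159.6, 345.5] [0.522 0.223 0.066] 281
tin_a 0.58 [169.3, 364.3] [0.62  0.22  0.069] 251
tin_a 0.57 [191.4, 403.9] [0.781 0.213 0.052] 366
tin_b 0.87 [185.8, 322.2] [0.54  0.061 0.055] 327
tin_b 0.73 [159.6, 345.5] [0.522 0.223 0.066] 281
tin_b 0.58 [169.3, 364.3] [0.62  0.22  0.069] 251
tin_b 0.57 [191.4, 403.9] [0.781 0.213 0.052] 366
```

Run:
```python
import cv2
a=cv2.imread("pics/top0.png");cv2.imwrite("pics/topc.png",cv2.resize(a[110:310,140:460],None,fx=2.5,fy=2.5,interpolation=2))
```

```text
(no output)
```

View pics/top0.png

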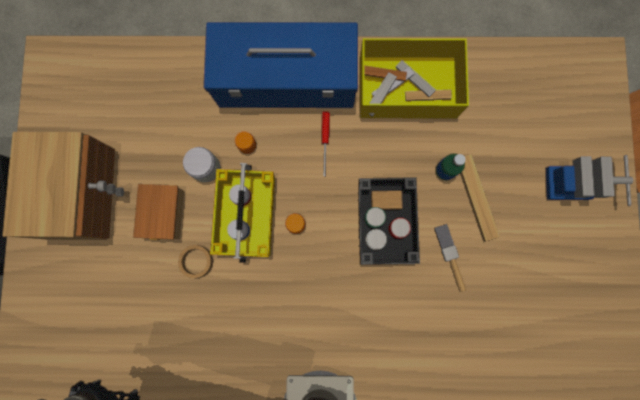

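View pics/topc.png

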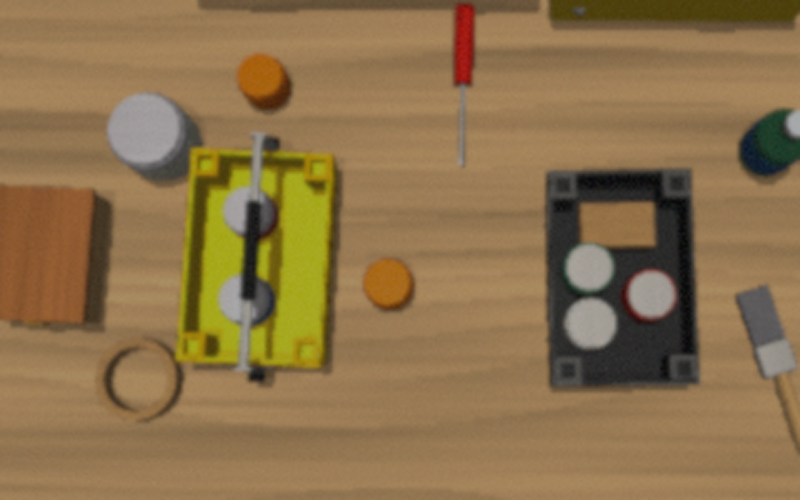

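View pics/scene0.png

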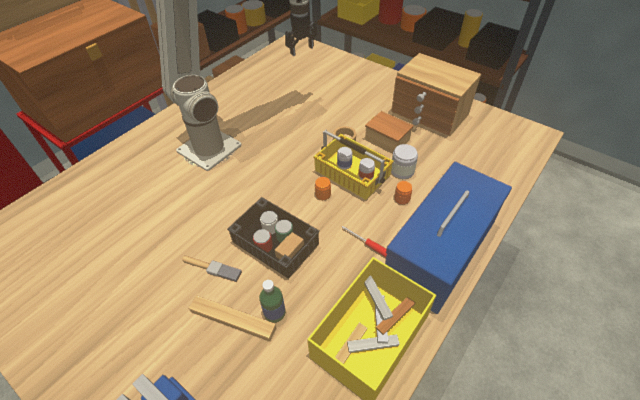

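Top view: the yellow tray with handle is at about (242,212), and the handle-less yellow bin at (415,78) doesn't fit the description. The black tray is at (388,221). The orange tins at (245,142) and (295,223) are look-alikes standing outside; the tray holds the blue and red tins. Next I measure the rims and the grip.

```bash
cat >> h.py <<'E'
def rect(P):
    r=cv2.minAreaRect((P[:,:2]*1000).astype(np.float32)); return np.round(r[0],1),np.round(r[1],1),round(r[2],2)
E
python3 - <<'E'
from h import *
for n in("top","scene"):
    d=np.load(f"{n}0.npz");W=pts(d);X,Y,Z=W[...,0],W[...,1],W[...,2]
    bench=(abs(X-.4)<.1)&(abs(Y)<.1);print(n,"bench z",np.nanmedian(Z[bench]),np.nanstd(Z[bench]))
    for nm,c in(("tray",(.56,.215)),("lower",(.54,-.195))):
        m=(abs(X-c[0])<.15)&(abs(Y-c[1])<.115)&(Z>.072)&(Z<.1)
        f=d["frame"].astype(int)
        if nm=="tray": m&=(f[...,2]>90)&(f[...,0]<.45*f[...,2])&(f[...,1]>.75*f[...,2])
        P=W[m];P=P[np.isfinite(P).all(1)];print(nm,len(P),"z med",np.median(P[:,2]),rect(P))
    m=(abs(X-.56)<.18)&(abs(Y-.215)<.115)&(Z>.135)&(Z<.18)
    P=W[m];print("handle",len(P),P.min(0),P.max(0),rect(P))
    g=m&(d["frame"].max(-1)<70);P=W[g];print("grip",len(P),P.mean(0),rect(P), np.percentile(P[:,2],[10,50,90]))
    v,u=np.nonzero(g);print(u.min(),u.max(),v.min(),v.max())
E
```

```text
top bench z -0.00028095725656640536 0.0032707151374950353
tray 1062 z med 0.08368019649607916 (array([558.6, 225.7]), array([167.4, 247.6]), 87.87)
lower 1445 z med 0.08178581620509129 (array([ 538.6, -192.3]), array([246.3, 166.7]), 1.18)
handle 487 [0.43067773 0.20435372 0.13589199] [0.68820129 0.2329537  0.16432589] (array([559.2, 219.1]), array([ 18.7, 258. ]), 87.58)
grip 204 [0.55772044 0.21680777 0.1567847 ] (array([595.1, 215.7]), array([ 13.8, 179.8]), 87.62) [0.15304521 0.15716493 0.16084161]
237 247 165 229
scene bench z -0.0014336385209796632 0.002492155680894086
tray 579 z med 0.08104945346557857 (array([557.8, 222.9]), array([170.3, 249.8]), 87.55)
lower 1066 z med 0.0814435361485909 (array([ 538.7, -193.8]), array([250.7, 169.1]), 1.35)
handle 296 [0.42808415 0.20191978 0.13620108] [0.68959808 0.23071774 0.16102083] (array([558.9, 217.2]), array([ 22.9, 261.9]), 88.3)<stdin>:12: RuntimeWarning: Mean of empty slice.
  ret = um.true_divide(
Traceback (most recent call last):
IndexError: index -1 is out of bounds for axis 0 with size 0
```

```bash
cat >> h.py <<'E'
from scipy.spatial.transform import Rotation as Ro
def wpts(d):
    z=d["range_z"];K=d["K"];v,u=np.mgrid[0:400,0:640]
    x=(u-K[0,2])/K[0,0];y=(v-K[1,2])/K[1,1];r=np.hypot(x,y);t=np.tan(np.minimum(r,1.5))/np.maximum(r,1e-9)
    P=np.stack([x*t*z,y*t*z,z],-1);T=d["cam_to_world"];W=P@T[:3,:3].T+T[:3,3];W[(z<=0)|(r>1.4)]=np.nan
    return W
def togo(p,yaw):
    "tool-frame shift (mm, at current axes) and rotation vec to reach p (m) with tool y heading yaw deg, pointing down"
    o=bot.get_obs();R=Ro.from_quat(o["tool_rot"])
    y=np.array([np.cos(np.radians(yaw)),np.sin(np.radians(yaw)),0]);z=np.array([0,0,-1.]);x=np.cross(y,z)
    G=Ro.from_matrix(np.stack([x,y,z],1))
    s=R.inv().apply(np.array(p)-o["eef_pos"])*1000
    print("pos",o["eef_pos"].round(4),"F",o["ft_force"].round(2),"T",o["ft_torque"].round(3),"w",o["grip_width"].round(4),"t",o["clock"])
    print("shift",s.round(1),"rot",(R.inv()*G).as_rotvec().round(4),"after-turn shift",(G.inv().apply(np.array(p)-o["eef_pos"])*1000).round(1))
E
python3 - <<'E'
from h import *
togo([.558,.217,.30],87.9)
E
```

```text
Traceback (most recent call last):
  File "h.py", line 23, in togo
    print("pos",o["eef_pos"].round(4),"F",o["ft_force"].round(2),"T",o["ft_torque"].round(3),"w",o["grip_width"].round(4),"t",o["clock"])
                                                                                                 ^^^^^^^^^^^^^^^^^^^^^
AttributeError: 'float' object has no attribute 'round'
```

```bash
sed -i 's/o\["grip_width"\].round(4)/round(float(o["grip_width"]),4)/' h.py
python3 - <<'E'
from h import *
togo([.558,.217,.30],87.9)
E
```

```text
pos [0.1134 0.4869 0.2423] F [ 0.55  0.32 -0.17] T [-0.051 -0.02   0.037] w 0.0855 t 0.5
shift [-494.2 -162.1  -57.7] rot [-1.000e-04 -0.000e+00 -1.921e-01] after-turn shift [-454.2 -253.4  -57.7]
```

Request:
{"fn": "play_rows", "kwargs": {"plan": [0,0,-10,0,0,-0.096,0,0,-10,0,0,-0.096,-37.8,-21.1,-3.2,0,0,0,-37.8,-21.1,-3.2,0,0,0,-37.8,-21.1,-3.2,0,0,0,-37.8,-21.1,-3.2,0,0,0,-37.8,-21.1,-3.2,0,0,0,-37.8,-21.1,-3.2,0,0,0,-37.8,-21.1,-3.2,0,0,0,-37.8,-21.1,-3.2,0,0,0,-37.8,-21.1,-3.2,0,0,0,-37.8,-21.1,-3.2,0,0,0,-37.8,-21.1,-3.2,0,0,0,-37.8,-21.1,-3.2,0,0,0,0,0,0,0,0,0,0,0,0,0,0,0]}}

```text
clock: 2.5
eef_pos: [0.557, 0.2173, 0.3003]
tool_rot: [0.019, 1.0, -0.0, -0.001]
ft_force: [0.2, 0.4, 0.1]
grip_width: 0.0853
```

Run:
```python
from h import *
togo([.558,.217,.14],87.9)
d=bot.camera("wrist");cv2.imwrite("pics/w1.png",d["frame"]);np.savez("w1.npz",**d);print(d["K"],d["cam_to_world"].round(3))
d=bot.camera("top");cv2.imwrite("pics/t1.png",d["frame"]);np.savez("t1.npz",**d)
```

```text
pos [0.557  0.2173 0.3003] F [0.21 0.43 0.14] T [ 0.026 -0.029  0.006] w 0.0853 t 2.5
shift [ -1.2  -0.2 160.3] rot [-0.     -0.0011 -0.0005] after-turn shift [ -1.   -0.2 160.3]
[[309.70691629   0.         316.03870949]
 [  0.         309.70691629 199.79919761]
 [  0.           0.           1.        ]] [[ 0.037  0.961  0.273  0.488]
 [ 0.999 -0.036 -0.01   0.221]
 [ 0.001  0.273 -0.962  0.431]
 [ 0.     0.     0.     1.   ]]
```

View pics/w1.png

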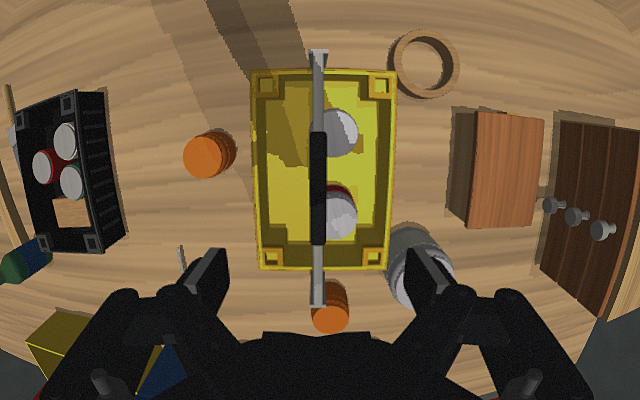

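The wrist view shows the grip at (318,188) over the yellow tray, with the red and blue tins inside it and the paint can beside it at (420,270). I'll use this view to refine the tray and grip poses.

Run:
```python
from h import *
d=np.load("w1.npz");W=wpts(d);X,Y,Z=W[...,0],W[...,1],W[...,2];f=d["frame"].astype(int)
b=(abs(X-.5)<.08)&(abs(Y-.08)<.04)&(Z<.02);print("bench",np.nanmedian(Z[b]))
m=(abs(X-.56)<.15)&(abs(Y-.22)<.115)&(Z>.075)&(Z<.095)&(f[...,2]>90)&(f[...,0]<.5*f[...,2])&(f[...,1]>.75*f[...,2])
P=W[m];print("tray",len(P),np.median(P[:,2]),rect(P))
for i in(0,1):print(np.percentile(P[:,i],[.5,2,98,99.5]).round(4))
h=(abs(X-.56)<.18)&(abs(Y-.22)<.115)&(Z>.135)&(Z<.2);P=W[h];print("handle",len(P),rect(P))
g=h&(f.max(-1)<60);P=W[g];print("grip",len(P),np.percentile(P,[2,50,98],axis=0).round(4),rect(P))
A=np.polyfit(P[:,0],P[:,1],1);print("slope deg",np.degrees(np.arctan(A[0])),"y at .558",np.polyval(A,.558))
m=(abs(X-.54)<.15)&(abs(Y+.19)<.11)&(Z>.07)&(Z<.1);P=W[m];print("lower",len(P),np.median(P[:,2]),rect(P))
# rim edges by columns: corner pockets
for r in bot.outline_of("socket","wrist")[:6]: p=r["point"];print(r["p"],p,np.nanmedian(W[r["mask"]],0).round(4))
for q in("socket","lug","handle_mid"):
  for r in bot.outline_of(q,"top")[:4]: p=r["point"];print(q,r["p"],p,r["mask"].sum())
```

```text
bench -0.000781603569293382
tray 4068 0.08390274400687978 (array([557.9, 226.9]), array([166.9, 246.9]), 87.82)
[0.4337 0.4355 0.6795 0.6814]
[0.1413 0.1434 0.3102 0.3121]
handle 3625 (array([557.9, 219.9]), array([ 18.1, 260.4]), 87.77)
grip 1822 [[0.5041 0.2127 0.1492]
 [0.5524 0.2203 0.1569]
 [0.6094 0.2283 0.1585]] (array([558. , 220.1]), array([ 15.9, 252.9]), 87.98)
slope deg -1.8783638718528823 y at .558 0.2201405690366902
lower 5066 0.07832339619845197 (array([ 538.4, -190.9]), array([246.8, 170.4]), 1.16)
0.58 [173.0, 70.3] [ 0.5338 -0.1653  0.0605]
0.44 [164.8, 496.5] [0.5561 0.4543 0.0761]
0.37 [167.0, 316.1] [0.5527 0.219  0.0394]
socket 0.87 [221.0, 388.3] 5150
lug 0.66 [207.2, 254.7] 2846
handle_mid 0.98 [208.8, 255.3] 2871
handle_mid 0.42 [219.1, 150.0] 1329
```

Request:
{"fn": "play_rows", "kwargs": {"plan": [0.3,-40.8,0,0,0,0,0.3,-40.8,0,0,0,0,0.3,-40.8,0,0,0,0,0.3,-40.8,0,0,0,0,0.3,-40.8,0,0,0,0,0.3,-40.8,0,0,0,0,0.3,-40.8,0,0,0,0,0.3,-40.8,0,0,0,0,0.3,-40.8,0,0,0,0,0.3,-40.8,0,0,0,-0.058,0,0,0,0,0,0,0,0,0,0,0,0]}}

```text
clock: 4.3
eef_pos: [0.5392, -0.1898, 0.3008]
tool_rot: [-0.011, 1.0, 0.0, -0.0]
ft_force: [-1.1, -0.2, -0.2]
grip_width: 0.0853
```

Run:
```python
from h import *
togo([.558,.220,.30],87.9)
d=bot.camera("wrist");cv2.imwrite("pics/w2.png",d["frame"]);np.savez("w2.npz",**d)
W=wpts(d);X,Y,Z=W[...,0],W[...,1],W[...,2];f=d["frame"].astype(int)
m=(abs(X-.54)<.15)&(abs(Y+.19)<.11)&(Z>.075)&(Z<.1);P=W[m];print("lower",len(P),np.median(P[:,2]),rect(P))
for r in bot.outline_of("socket","wrist")[:6]: p=r["point"];print(r["p"],p,np.nanmedian(W[r["mask"]],0).round(4),r["mask"].sum())
```

```text
pos [ 0.5392 -0.1898  0.3008] F [-1.12 -0.21 -0.19] T [ 0.034 -0.002 -0.009] w 0.0853 t 4.3
shift [-27.4 409.3   1. ] rot [ 0.0005 -0.      0.0577] after-turn shift [ -3.7 410.2   0.8]
lower 5593 0.08373204803288414 (array([ 537.9, -191. ]), array([244.7, 167.6]), 1.23)
0.59 [161.0, 315.2] [ 0.5309 -0.1915  0.0539] 28167
0.49 [200.1, 628.4] [0.5682 0.4232 0.0609] 1859
0.44 [165.6, 575.5] [0.5086 0.2215 0.0697] 1359
```

View pics/w2.png

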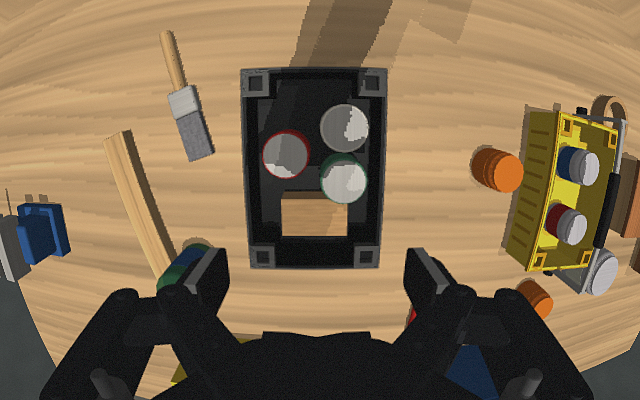

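The black tray fills (243..385, 68..268). Its socket mouths are near (258,84), (372,80), (262,257) and (366,256). I'll cross-check the rim fit by intersecting the corner rays with the rim plane, for both trays.

Run:
```python
from h import *
for n in("w1","w2"):
    f=cv2.imread(f"pics/{n}.png");big=cv2.resize(f[55:280,235:410],None,fx=2.6,fy=2.6,interpolation=cv2.INTER_CUBIC);cv2.imwrite(f"pics/{n}c.png",big)
# sub-pixel socket: dark blob centroid in w2
d=np.load("w2.npz");K=d["K"];T=d["cam_to_world"];g=d["frame"].max(-1).astype(float)
def ray(u,v,z):
    x=(u-K[0,2])/K[0,0];y=(v-K[1,2])/K[1,1];r=np.hypot(x,y);q=np.array([np.sin(r)*x/r,np.sin(r)*y/r,np.cos(r)])
    q=T[:3,:3]@q;return T[:3,3]+q*(z-T[2,3])/q[2]
C=[]
for u,v in((258,84),(372,80),(262,257),(366,256)):
    w=g[v-8:v+9,u-8:u+9];print(w[8].astype(int))
    t=(w.max()*.5+w.min()*.5);m=(w<(np.percentile(w,20)+np.percentile(w,75))/2).astype(np.uint8)
    n,l,s,c=cv2.connectedComponentsWithStats(m,connectivity=4);i=l[8,8];cu,cv_=c[i]+[u-8,v-8]
    p=ray(cu,cv_,.085);C.append(p);print(i,s[i],round(cu,1),round(cv_,1),p.round(4))
C=np.array(C);print("centre",C.mean(0),np.degrees(np.arctan2(*(C[2]-C[0])[1::-1])),np.degrees(np.arctan2(*(C[3]-C[1])[1::-1])),np.linalg.norm(C[2]-C[0]),np.linalg.norm(C[1]-C[0]))
```

```text
[32 54 49 47 50 49 49 51 47 55 47 48 70 93 98 96 93]
1 [  0   0  13  15 181] 255.5 83.0 [ 0.4348 -0.2578  0.085 ]
[94 49 42 42 43 41 43 45 42 43 47 44 34 26 45 69 85]
2 [  0   2  15  15 187] 371.3 81.7 [ 0.4308 -0.1293  0.085 ]
[75 78 62 29 35 35 33 36 26 32 42 36 34 37 51 67 75]
1 [  2   2  13  12 147] 262.4 256.4 [ 0.6436 -0.2535  0.085 ]
[82 84 36 39 36 36 37 36 34 31 38 37 37 38 60 82 82]
1 [  2   3  13  12 150] 365.8 256.4 [ 0.6408 -0.1238  0.085 ]
centre [ 0.53750188 -0.19109476  0.085     ] 1.1763098825991685 1.4874608328611072 0.20886828497690896 0.12859724765024497
```

View pics/w2c.png

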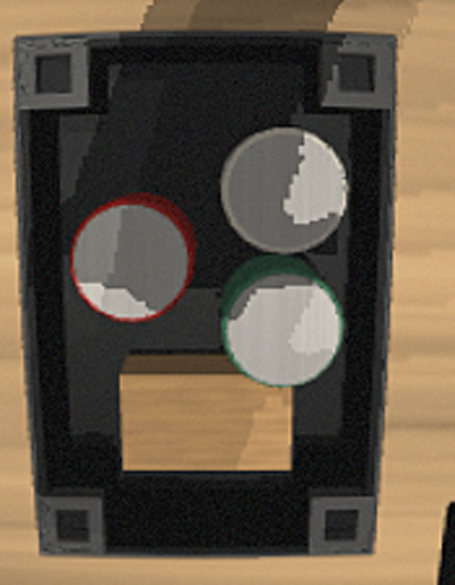

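Request:
{"fn": "play_rows", "kwargs": {"plan": [0,0,0,0,0,0.058,-0.4,41,0,0,0,0,-0.4,41,0,0,0,0,-0.4,41,0,0,0,0,-0.4,41,0,0,0,0,-0.4,41,0,0,0,0,-0.4,41,0,0,0,0,-0.4,41,0,0,0,0,-0.4,41,0,0,0,0,-0.4,41,0,0,0,0,-0.1,41.2,0,0,0,0,0,0,30,0,0,0,0,0,30,0,0,0,0,0,20,0,0,0,0,0,0,0,0,0], "hand": 100}}

```text
clock: 6.28
eef_pos: [0.5563, 0.2202, 0.219]
tool_rot: [0.017, 1.0, -0.001, -0.002]
ft_force: [-0.3, 0.9, -0.4]
grip_width: 0.0857
```

Run:
```python
from h import *
togo([.558,.2201,.142],87.9)
d=bot.camera("wrist");cv2.imwrite("pics/w3.png",d["frame"])
W=wpts(d);X,Y,Z=W[...,0],W[...,1],W[...,2];f=d["frame"].astype(int)
h=(abs(X-.53)<.1)&(abs(Y-.22)<.02)&(Z>.135)&(Z<.17);P=W[h];print(len(P),rect(P),np.percentile(P,[2,50,98],axis=0).round(4))
```

```text
pos [0.5563 0.2202 0.219 ] F [-0.29  0.87 -0.37] T [ 0.028 -0.     0.024] w 0.0857 t 6.275
shift [-2.   0.1 77. ] rot [-0.0016 -0.0039  0.0018] after-turn shift [-1.7 -0.  77. ]
5641 (array([529.8, 221.6]), array([ 18.2, 200.3]), 88.13) [[0.4316 0.2123 0.1513]
 [0.5271 0.2214 0.156 ]
 [0.6217 0.2293 0.1582]]
```

View pics/w3.png

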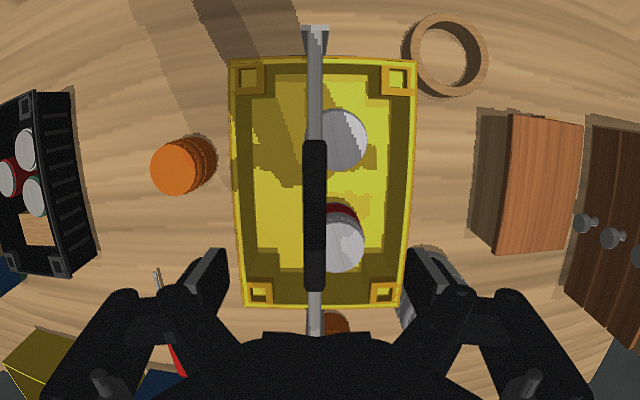

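The grip at (315,215) sits between the open fingers and matches the estimate, so I go down.

Request:
{"fn": "play_rows", "kwargs": {"plan": [-1.7,0.3,20,0,0,0,0,0,20,0,0,0,0,0,20,0,0,0,0,0,12,0,0,0,0,0,5,0,0,0,0,0,0,0,0,0,0,0,0,0,0,0]}}

```text
clock: 7.2
eef_pos: [0.5604, 0.2199, 0.1447]
tool_rot: [0.018, 1.0, 0.0, 0.001]
ft_force: [0.2, -0.4, -0.4]
grip_width: 0.0857
```

Request:
{"fn": "play_rows", "kwargs": {"plan": [0,0,0,0,0,0,0,0,0,0,0,0,0,0,0,0,0,0,0,0,0,0,0,0,0,0,0,0,0,0,0,0,0,0,0,0], "hand": 0}}

```text
clock: 7.95
eef_pos: [0.5599, 0.219, 0.1438]
tool_rot: [0.019, 1.0, -0.001, -0.0]
ft_force: [-0.6, -3.8, 2.1]
grip_width: 0.0148
```

Run:
```python
from h import *
togo([.558,.2205,.142],87.9)
```

```text
pos [0.5599 0.219  0.1438] F [-0.59 -3.79  2.07] T [-0.67   0.055  0.071] w 0.0148 t 7.95
shift [1.9 1.4 1.8] rot [-0.0011 -0.     -0.0007] after-turn shift [1.9 1.4 1.8]
```

Request:
{"fn": "play_rows", "kwargs": {"plan": [0,0,-2,0,0,0,0,0,-5,0,0,0,0,0,-10,0,0,0,0,0,-10,0,0,0,0,0,-3,0,0,0,0,0,0,0,0,0,0,0,0,0,0,0]}}

```text
clock: 8.82
eef_pos: [0.5596, 0.2195, 0.1734]
tool_rot: [0.018, 1.0, -0.0, -0.0]
ft_force: [-0.9, -0.1, -7.2]
grip_width: 0.0149
```

```bash
cat >> h.py <<'E'
def traypose(name):
    d=bot.camera("wrist");cv2.imwrite(f"pics/{name}.png",d["frame"]);np.savez(f"{name}.npz",**d);o=bot.get_obs()
    T=np.eye(4);T[:3,:3]=Ro.from_quat(o["tool_rot"]).as_matrix();T[:3,3]=o["eef_pos"]
    W=wpts(d);f=d["frame"].astype(int);V=(W-T[:3,3])@T[:3,:3]*1000   # tool frame mm
    m=(abs(V[...,0])<140)&(abs(V[...,1])<110)&(V[...,2]>45)&(V[...,2]<75)&(f[...,2]>90)&(f[...,0]<.5*f[...,2])&(f[...,1]>.75*f[...,2])
    P=V[m];A=np.c_[P[:,:2],np.ones(len(P))];c=np.linalg.lstsq(A,P[:,2],rcond=None)[0]
    for _ in range(3):
        k=abs(A@c-P[:,2])<3;c=np.linalg.lstsq(A[k],P[k,2],rcond=None)[0]
    print("rim plane in tool: slopes deg",np.degrees(c[:2]).round(2),"z",c[2].round(1),k.sum(),"rect",rect(P[k]/1000))
E
python3 - <<'E'
from h import *
togo([.538,-.198,.26],91.23)
traypose("w4")
E
```

```text
pos [0.5596 0.2195 0.1734] F [-0.94 -0.09 -7.18] T [-0.109  0.008  0.025] w 0.0149 t 8.825
shift [   6.3 -418.1  -86.5] rot [-0.0003 -0.0007 -0.0583] after-turn shift [  30.6 -417.   -86.6]
rim plane in tool: slopes deg [-0.39  0.37] z 60.4 6850 rect (array([36.8,  7.6]), array([177.6, 166.6]), 0.02)
```

View pics/w4.png

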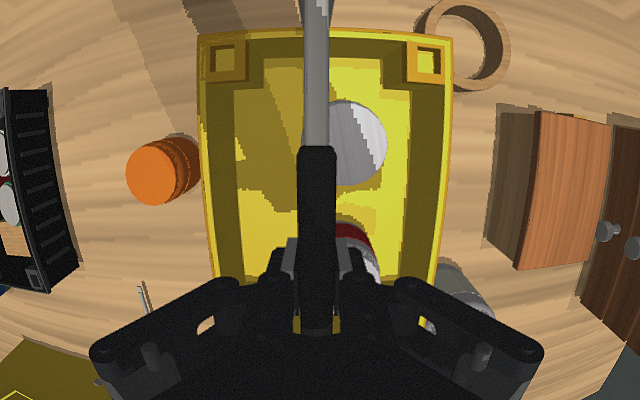

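Lifted about 30 mm and level, with a weight of about 7.2 N. The tray centre lies +2.2 mm (tool x) and +7.3 mm (tool y) from the TCP. Raising it, then carrying it across.

Request:
{"fn": "play_rows", "kwargs": {"plan": [0,0,-8,0,0,0,0,0,-18,0,0,-0.02,0,0,-24,0,0,-0.02,0,0,-24,0,0,-0.018,0,0,-17,0,0,0,0,0,-8,0,0,0,0,0,-2,0,0,0,0,0,0,0,0,0]}}

```text
clock: 9.88
eef_pos: [0.5596, 0.2195, 0.274]
tool_rot: [-0.011, 1.0, -0.0, -0.001]
ft_force: [-0.2, 0.1, -7.8]
grip_width: 0.0148
```

Request:
{"fn": "play_rows", "kwargs": {"plan": [1.6,-6,0,0,0,0,1.6,-14,0,0,0,0,1.6,-22,0,0,0,0,1.6,-30,0,0,0,0,1.6,-34,0,0,0,0,1.6,-34,0,0,0,0,1.6,-34,0,0,0,0,1.6,-34,0,0,0,0,1.6,-34,0,0,0,0,1.6,-34,0,0,0,0,1.6,-34,0,0,0,0,1.6,-30,0,0,0,0,1.6,-28,0,0,0,0,1.6,-22,0,0,0,0,1.6,-14,0,0,0,0,1.6,-8,0,0,0,0,1.6,-4,0,0,0,0,1.6,-1,0,0,0,0,0,0,0,0,0,0,0,0,0,0,0,0]}}

```text
clock: 12.38
eef_pos: [0.5401, -0.1973, 0.2748]
tool_rot: [-0.011, 1.0, 0.0, 0.0]
ft_force: [1.1, 0.6, -7.7]
grip_width: 0.0149
```

Run:
```python
from h import *
togo([.540,-.1983,.240],91.23)
traypose("w5");togo([.540,-.1983,.240],91.23)
o=bot.get_obs();print(Ro.from_quat(o["tool_rot"]).as_matrix()[2].round(4))
d=bot.camera("scene");cv2.imwrite("pics/s5.png",cv2.resize(d["frame"][140:330,180:480],None,fx=2.6,fy=2.6,interpolation=2))
```

```text
pos [ 0.5401 -0.1973  0.2748] F [ 1.11  0.65 -7.67] T [-0.107 -0.06  -0.014] w 0.0149 t 12.375
shift [ 0.1 -1.  34.8] rot [0.0001 0.0001 0.0006] after-turn shift [ 0.1 -1.  34.8]
rim plane in tool: slopes deg [-0.07  0.29] z 59.9 6830 rect (array([16.1,  7.7]), array([218.8, 166.8]), 0.11)
pos [ 0.5401 -0.1974  0.2747] F [ 0.06  0.12 -7.53] T [-0.083  0.009 -0.048] w 0.0147 t 12.425
shift [ 0.1 -0.9 34.7] rot [0.0001 0.0001 0.0006] after-turn shift [ 0.1 -0.9 34.7]
[-1.e-04  1.e-04 -1.e+00]
```

View pics/w5.png

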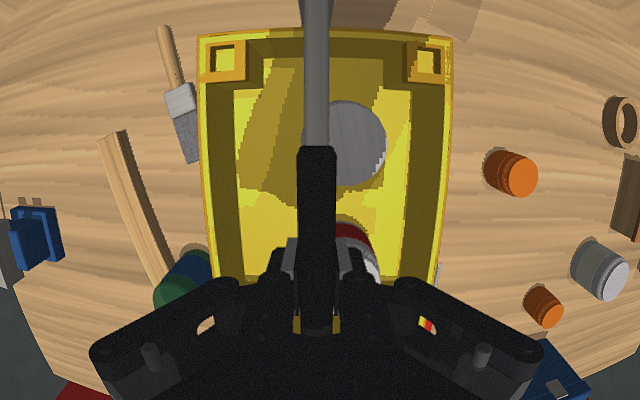

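View pics/s5.png

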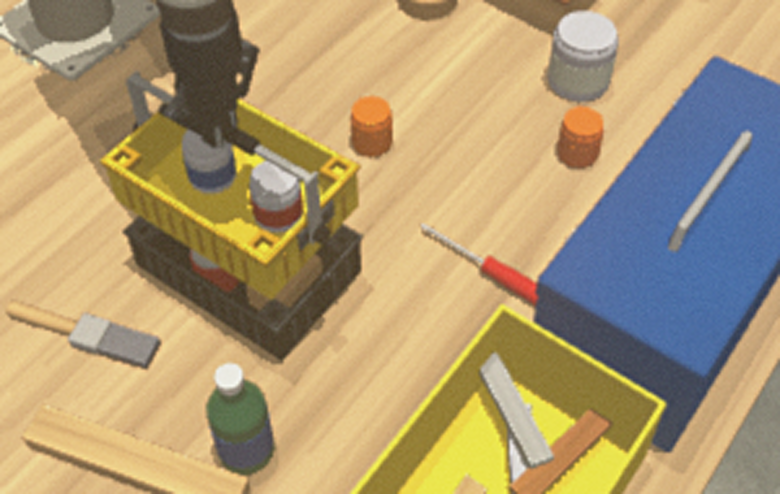

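The tray hangs level over the black one with both tins upright. I lower to just above the sockets and then feel.

Request:
{"fn": "play_rows", "kwargs": {"plan": [0,-1,6,0,0,0,0,0,12,0,0,0,0,0,12,0,0,0,0,0,7,0,0,0,0,0,3,0,0,0,0,0,0,0,0,0,0,0,0,0,0,0]}}

```text
clock: 13.35
eef_pos: [0.5402, -0.199, 0.2352]
tool_rot: [-0.011, 1.0, -0.0, 0.0]
ft_force: [0.6, 0.1, -7.0]
grip_width: 0.0147
```

Request:
{"fn": "play_rows", "kwargs": {"plan": [0,0,1.5,0,0,0,0,0,1.5,0,0,0,0,0,1,0,0,0,0,0,1,0,0,0,0,0,1,0,0,0,0,0,0,0,0,0]}}

```text
clock: 14.1
eef_pos: [0.5399, -0.1988, 0.2286]
tool_rot: [-0.011, 1.0, 0.0, -0.0]
ft_force: [-0.5, 0.4, -7.3]
grip_width: 0.0146
```

Run:
```python
from h import *
togo([.540,-.1985,.2188],91.23)
```

```text
pos [ 0.5399 -0.1988  0.2286] F [-0.5   0.45 -7.34] T [-0.075  0.022 -0.006] w 0.0146 t 14.1
shift [-0.2  0.3  9.8] rot [ 0.0001 -0.0003 -0.0002] after-turn shift [-0.1  0.3  9.8]
```

Request:
{"fn": "play_rows", "kwargs": {"plan": [0,0,0.7,0,0,0,0,0,0.7,0,0,0,0,0,0.6,0,0,0,0,0,0,0,0,0]}}

```text
clock: 14.6
eef_pos: [0.5399, -0.1988, 0.2266]
tool_rot: [-0.011, 1.0, 0.0, -0.0]
ft_force: [0.2, 0.0, -8.0]
grip_width: 0.015
```

Request:
{"fn": "play_rows", "kwargs": {"plan": [0,0,0.7,0,0,0,0,0,0.7,0,0,0,0,0,0.6,0,0,0,0,0,0,0,0,0]}}

```text
clock: 15.1
eef_pos: [0.5399, -0.1988, 0.2246]
tool_rot: [-0.011, 1.0, 0.0, -0.0]
ft_force: [-0.5, -0.3, -7.0]
grip_width: 0.0144
```

No contact at 4 mm below the expected mouth height, so the lugs appear to be in the sockets. Continuing gently.

Request:
{"fn": "play_rows", "kwargs": {"plan": [0,0,0.7,0,0,0,0,0,0.7,0,0,0,0,0,0.6,0,0,0,0,0,0,0,0,0]}}

```text
clock: 15.6
eef_pos: [0.5399, -0.1988, 0.2226]
tool_rot: [-0.011, 1.0, 0.0, -0.0]
ft_force: [0.5, 0.0, -7.4]
grip_width: 0.0146
```

Request:
{"fn": "play_rows", "kwargs": {"plan": [0,0,0.5,0,0,0,0,0,0.5,0,0,0,0,0,0.5,0,0,0,0,0,0,0,0,0]}}

```text
clock: 16.1
eef_pos: [0.5399, -0.1989, 0.2211]
tool_rot: [-0.011, 1.0, 0.0, -0.0]
ft_force: [0.7, 0.7, -8.4]
grip_width: 0.0148
```

Request:
{"fn": "play_rows", "kwargs": {"plan": [0,0,0.5,0,0,0,0,0,0.5,0,0,0,0,0,0.4,0,0,0,0,0,0,0,0,0]}}

```text
clock: 16.6
eef_pos: [0.5399, -0.1989, 0.2197]
tool_rot: [-0.011, 1.0, 0.0, -0.0]
ft_force: [0.7, 0.1, -7.1]
grip_width: 0.015
```

Request:
{"fn": "play_rows", "kwargs": {"plan": [0,0,0.3,0,0,0,0,0,0.3,0,0,0,0,0,0,0,0,0]}}

```text
clock: 16.98
eef_pos: [0.5399, -0.1988, 0.2192]
tool_rot: [-0.011, 1.0, -0.0, -0.0]
ft_force: [-0.6, -1.1, -7.1]
grip_width: 0.015
```

Run:
```python
from h import *
togo([.540,-.1985,.2188],91.23)
for n in("scene","top"):
    d=bot.camera(n);f=d["frame"];f=f[180:290,210:340] if n=="scene" else f[160:280,330:450]
    cv2.imwrite(f"pics/{n}6.png",cv2.resize(f,None,fx=5,fy=5,interpolation=2)); 
    W=pts(d);X,Y,Z=W[...,0],W[...,1],W[...,2];g=d["frame"].astype(int)
    m=(abs(X-.54)<.15)&(abs(Y+.19)<.11)&(Z>.148)&(Z<.18)&(g[...,2]>90)&(g[...,0]<.5*g[...,2]);P=W[m]
    print(n,len(P),np.median(P[:,2]),rect(P))
```

```text
pos [ 0.5399 -0.1988  0.2192] F [-0.59 -1.12 -7.13] T [-0.068 -0.01   0.017] w 0.015 t 16.975
shift [-0.1  0.3  0.4] rot [-0.     -0.0001 -0.0003] after-turn shift [-0.1  0.3  0.4]
scene 795 0.15789754574078174 (array([ 538.8, -193.2]), array([247.7, 169.7]), 1.26)
top 553 0.15911576702284136 (array([ 537.8, -172.5]), array([245.3, 128. ]), 0.81)
```

View pics/scene6.png

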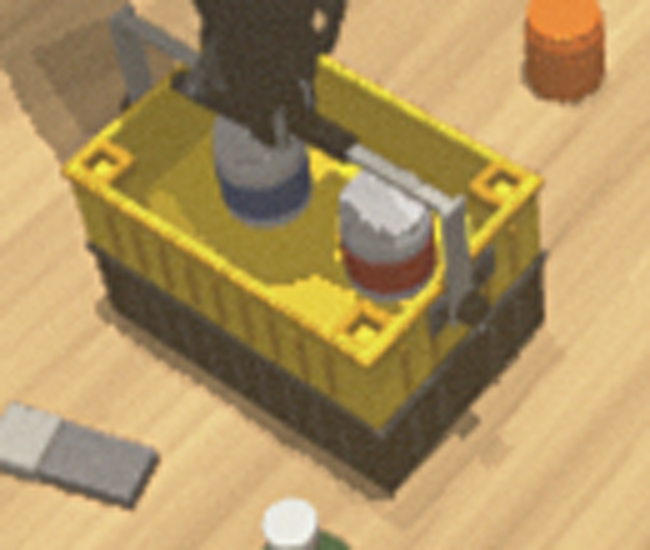

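It is nested and almost flush. I lower in small steps until the bench takes the weight.

Request:
{"fn": "play_rows", "kwargs": {"plan": [0,0,0.3,0,0,0,0,0,0.3,0,0,0,0,0,0,0,0,0]}}

```text
clock: 17.45
eef_pos: [0.54, -0.1991, 0.219]
tool_rot: [-0.011, 1.0, -0.0, 0.0]
ft_force: [-0.9, -0.5, -5.4]
grip_width: 0.0152
```

Request:
{"fn": "play_rows", "kwargs": {"plan": [0,0,0.3,0,0,0,0,0,0,0,0,0]}}

```text
clock: 17.7
eef_pos: [0.54, -0.1992, 0.2188]
tool_rot: [-0.01, 1.0, -0.0, 0.0]
ft_force: [-1.3, -1.4, -2.0]
grip_width: 0.0149
```

Request:
{"fn": "play_rows", "kwargs": {"plan": [0,0,0.3,0,0,0,0,0,0.3,0,0,0,0,0,0,0,0,0]}}

```text
clock: 18.08
eef_pos: [0.5401, -0.1994, 0.2186]
tool_rot: [-0.01, 1.0, -0.001, 0.001]
ft_force: [-3.8, -3.6, 2.6]
grip_width: 0.0149
```

Run:
```python
from h import *
togo([.540,-.1985,.2188],91.23)
traypose("w7")
```

```text
pos [ 0.5401 -0.1994  0.2186] F [-3.8  -3.62  2.62] T [-0.51   0.644  0.045] w 0.0149 t 18.075
shift [ 0.   0.9 -0.2] rot [-0.0013  0.0011 -0.0007] after-turn shift [ 0.   0.9 -0.2]
rim plane in tool: slopes deg [-0.19 -0.05] z 59.8 6643 rect (array([16.9,  7.8]), array([166.3, 217.3]), 90.0)
```

The weight is transferred at the predicted home height. A side force of about 4 N appeared as the tray levelled on the rim. I ease the tool sideways to relieve it, then release.

Request:
{"fn": "play_rows", "kwargs": {"plan": [0.4,-0.5,0,0,0,0,0,0,0,0,0,0]}}

```text
clock: 18.38
eef_pos: [0.54, -0.1994, 0.2186]
tool_rot: [-0.011, 1.0, -0.0, 0.001]
ft_force: [-2.3, -2.5, 5.9]
grip_width: 0.0148
```

Request:
{"fn": "play_rows", "kwargs": {"plan": [0.4,-0.3,0.2,0,0,0,0,0,0,0,0,0]}}

```text
clock: 18.62
eef_pos: [0.54, -0.1995, 0.2186]
tool_rot: [-0.011, 1.0, -0.0, 0.001]
ft_force: [-1.3, -2.0, 5.8]
grip_width: 0.015
```

Request:
{"fn": "play_rows", "kwargs": {"plan": [0,0,0,0,0,0,0,0,0,0,0,0,0,0,0,0,0,0,0,0,0,0,0,0,0,0,0,0,0,0,0,0,0,0,0,0], "hand": 100}}

```text
clock: 19.38
eef_pos: [0.5392, -0.1997, 0.2175]
tool_rot: [-0.011, 1.0, 0.0, 0.0]
ft_force: [0.1, -0.7, -0.7]
grip_width: 0.085
```

Request:
{"fn": "play_rows", "kwargs": {"plan": [0,0,-5,0,0,0,0,0,-15,0,0,0,0,0,-25,0,0,0,0,0,-30,0,0,0,0,0,-25,0,0,0,0,0,0,0,0,0,0,0,0,0,0,0]}}

```text
clock: 20.25
eef_pos: [0.539, -0.1996, 0.317]
tool_rot: [-0.011, 1.0, 0.0, -0.0]
ft_force: [-0.1, -0.1, -0.3]
grip_width: 0.0852
```

Run:
```python
from h import *
togo([.540,-.1985,.32],91.23)
for n in("wrist","scene","top"):
    d=bot.camera(n);f=d["frame"];cv2.imwrite(f"pics/{n}8.png",f if n=="wrist" else cv2.resize(f[180:290,210:340],None,fx=5,fy=5,interpolation=2)); 
    W=wpts(d) if n=="wrist" else pts(d);X,Y,Z=W[...,0],W[...,1],W[...,2];g=d["frame"].astype(int)
    m=(abs(X-.54)<.15)&(abs(Y+.19)<.11)&(Z>.145)&(Z<.18)&(g[...,2]>90)&(g[...,0]<.5*g[...,2]);P=W[m]
    A=np.c_[P[:,:2]-[.538,-.191],np.ones(len(P))];c=np.linalg.lstsq(A,P[:,2],rcond=None)[0]
    for _ in range(4):
        k=abs(A@c-P[:,2])<.004;c=np.linalg.lstsq(A[k],P[k,2],rcond=None)[0]
    print(n,len(P),np.median(P[:,2]),rect(P),"slopes deg",np.degrees(c[:2]).round(2),c[2].round(4))
    # black below
    m=(abs(X-.54)<.16)&(abs(Y+.19)<.12)&(Z>.02)&(Z<.07)&(g.max(-1)<75);P=W[m];print(" black",len(P),rect(P) if len(P)>5 else "")
```

```text
pos [ 0.539  -0.1996  0.317 ] F [-0.12 -0.12 -0.31] T [ 0.002 -0.017 -0.022] w 0.0852 t 20.25
shift [-1.1  1.1 -3. ] rot [ 0.0002 -0.0005 -0.0003] after-turn shift [-1.1  1.1 -3. ]
wrist 6933 0.15880346237975262 (array([ 537.9, -191.5]), array([247.1, 166.7]), 1.24) slopes deg [-0.01  0.05] 0.1589
 black 0 
scene 1005 0.15681677588128773 (array([ 537.8, -194.4]), array([249.1, 169. ]), 1.03) slopes deg [-0.03 -0.18] 0.1575
 black 156 (array([ 575.5, -249.4]), array([282.1, 127.9]), 34.05)
top 613 0.15890344678965374 (array([ 537.8, -177.3]), array([245.8, 138.8]), 0.37) slopes deg [-0.09  0.38] 0.1591
 black 13 (array([ 476.6, -112.2]), array([119.7,   2.8]), 1.31)
```

View pics/wrist8.png

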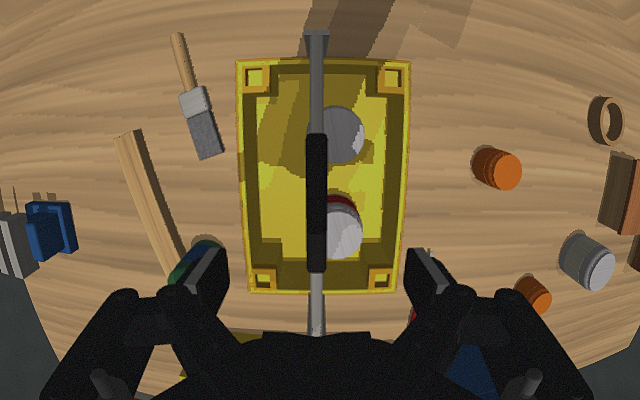

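View pics/scene8.png

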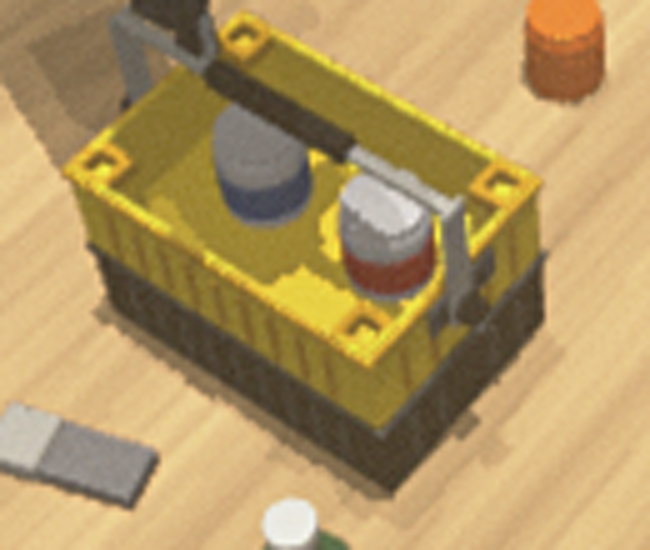

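The rim reads 158.8 mm. It read 83.9 mm on the bench, so it rose 75 mm, and it is level within 0.05° and lined up with the black tray. Both tins stand at (340,135) and (343,230), and the gripper is clear above.

```bash
python3 -c "
from workcell import bot
print(bot.job_done())"
```

```text
the job is handed in; nothing more can be done
None
```

I lifted the yellow tray by its off-centre handle, carried it level and lowered it onto the black tray. The lugs entered the sockets on the first gentle descent. I eased out a side force of about 4 N, let go and backed off to about 0.1 m above, all in about 20 s of the 56 s.

**Seating:** the wrist camera puts the yellow rim 75 mm above its bench reading, level within 0.05°. Its centre is within about 0.5 mm of where I measured the black tray before stacking, and its yaw (1.24° against 1.23°) also agrees.

**Surroundings:** both tins stand upright in the tray, nothing else looked moved in the last pictures, and the wrist force read about zero after release.

**Checks that disagreed or fell short:**
- The scene camera put the tray centre about 3 mm off in y, in line with the offset that camera showed before.
- The top camera's view of the rim was partly blocked by the arm, so its fit was unreliable.
- I could not measure the black tray itself after stacking, because too little of it showed. It looked unmoved in the scene picture.

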